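Find a lead screw's pitch with the comb leaves

ROBOT

A 6-joint arm with a two-finger parallel gripper is mounted at the origin on a cart in front of the work surface, level with it; the furniture and walls round the work are solid. World frame = base frame: x ahead of the robot, y to its left, z up, the work surface at z = 0. Lengths are in mm, angles in rad, forces in N, time in s.
With the tool pointing down it reaches from about 375 to 825 mm from the base axis. Payload 5.5 kg.
Tool frame: the origin (TCP) lies between the finger pads; the fingertips stand 11 mm ahead of it and the grasp point (between the pads) lies 8 mm behind it; z points along the fingers, y is the line along which they close (so a half turn about z gives the same grasp; the last joint's range is limited). The gripper opens to 85 mm and grips with 20 to 120 N. Pads are 22 mm wide; open, the fingers measure 114 mm over their backs; the gripper's body (76 mm by 85 mm) begins 54 mm behind the grasp point. The pads swing forward as they close: fully open they stand 13 mm farther back than shut.
Start: joints at [1.264, 0.314, -0.047, 1.21, 0, 1.571], TCP at [181.202, 571.98, 242.299] pointing down, gripper open.
Joint ranges: [-2.67, 2.67], [-0.69, 1.73], [-1.03, 1.25], [-2.08, 2.16], [-1.42, 1.45], [-3.14, 3.14]. Speed limits (rad/s): [2.39, 2.39, 3.01, 3.14, 3.14, 3.14].

INTERFACE

Orientations are given as a rotation vector (axis times angle).
In Python, from cell import get_state, imaging, robot gives the robot as it stands.
- The arm moves only by the shell command python3 -m handwheel 'ROWS' [FORCE]. ROWS is JSON, one flat list of numbers, 7 for each row, row after row: the shift along the world's x, y, z as a fraction of full scale, then the turn, a rotation vector about the world's x, y, z as a fraction of full scale, then the opening, from 0 (shut) to 1 (fully open). In form: [tx, ty, tz, ax, ay, az, gripper, tx, ty, tz, ax, ay, az, gripper, ...]. A call has 1 to 10 rows; each row is the pose to reach, as a shift and turn from the pose commanded when the call began, turning the shorter way round; what a row does not reach only later rows make up. Full scale, the value 1, is 400 mm for a shift and 180 degrees for a turn. A row lasts 1/8 s, in which the tool goes at most 62.5 mm and 10.7 degrees, less where a joint would pass 70% of its speed; a pose out of reach is approached as far as the arm can. A call with a number of a shift or a turn outside -1 to 1 is refused whole. A call with a gripper value outside its range is refused whole. The fingers move at their own pace and stop on an object; FORCE is the grip in N (left out, the last holds). Time passes only in rows, so rows that repeat a pose let the fingers close. It gives the time, the measured TCP pose, the force, the opening and the grip force at its end, in the units of the state.
- get_state(): the state, without advancing time (a new reading comes with each control period).
- imaging.snapshot(name): name is "scene" or "top"; returns (picture, depth): 420x560x3 uint8, blue, green, red; 420x560 float32, mm along the optical axis (not along the pixel's ray), 0 where there is no reading.
- imaging.get_calibration(name): a dict with "mtx" (3x3 intrinsics, pixels), "eye" and "rotation" of the camera in the world. Camera axes: x right, y down, z forward; pixel columns grow to the right and rows downward; lengths in mm; the calibration is good to about 2 mm. A picture is of the moment at which its call begins. get_calibration takes no time and is no camera call.
- robot.hand_in(): hands the job in; it is judged then, once.
The state is a dict: "time_s": time; "joints": joint angles; "qd": joint speeds; "tau": joint torques, N m; "eef_pos": TCP position; "tcp_rot": TCP orientation; "contact_force": force on the tool from outside, world axes, zero at the start; "torque": the same for the moment, N m; "grip_width": finger opening in mm; "finger_force": force on a finger pad.
Only numpy, scipy, OpenCV 4.12 (cv2) and the standard library are available. Lean on these libraries where they do the work, as an engineer would, in place of code of your own. Each camera call takes 0.05 s, during which the arm holds its last target. There are 200 camera calls.

TASK

The lead screw in the V-blocks nearest you has to be replaced and nobody knows its pitch: take the comb leaves from the wooden rack and press them teeth down, in line with the screw, on top of its thread, one by one, until you have the leaf whose teeth drop fully home between the threads. Put that leaf in the wooden tray, with the leaves that do not fit standing upright, teeth down, in the rack, and do not disturb the tools lying around.

Things in the scene. Friction and masses are not known exactly. Their poses are not given: they have to be found in the camera images.
- screw_a: Steel lead screw, V thread of 8, 10 or 12 mm pitch (one screw of each), half as deep, 40 mm over the crests, thread 130 mm long, lying level, fixed in two V-blocks. The three screws change places: the one to try is nearest the robot (x below 0.55), the two spares lie at the back (x above 0.64). Origin: under its middle, on the board; x along the screw, z up.
- screw_b: Steel lead screw, V thread of 8, 10 or 12 mm pitch (one screw of each), half as deep, 40 mm over the crests, thread 130 mm long, lying level, fixed in two V-blocks. The three screws change places: the one to try is nearest the robot (x below 0.55), the two spares lie at the back (x above 0.64). Origin: under its middle, on the board; x along the screw, z up.
- screw_c: Steel lead screw, V thread of 8, 10 or 12 mm pitch (one screw of each), half as deep, 40 mm over the crests, thread 130 mm long, lying level, fixed in two V-blocks. The three screws change places: the one to try is nearest the robot (x below 0.55), the two spares lie at the back (x above 0.64). Origin: under its middle, on the board; x along the screw, z up.
- crest_a (a point): Top of the middle thread crest of screw_a, 56.5 mm above that screw's origin; axes as the screw's. The next crest lies one pitch away. The clamps on the V-blocks, 81 mm either side, reach no more than 3 mm above the crests. A leaf set down out of step stands on the crests even if it fits: shift it along the screw by up to half a pitch.
- crest_b (a point): Top of the middle thread crest of screw_b, 56.5 mm above that screw's origin; axes as the screw's. The next crest lies one pitch away. The clamps on the V-blocks, 81 mm either side, reach no more than 3 mm above the crests. A leaf set down out of step stands on the crests even if it fits: shift it along the screw by up to half a pitch.
- crest_c (a point): Top of the middle thread crest of screw_c, 56.5 mm above that screw's origin; axes as the screw's. The next crest lies one pitch away. The clamps on the V-blocks, 81 mm either side, reach no more than 3 mm above the crests. A leaf set down out of step stands on the crests even if it fits: shift it along the screw by up to half a pitch.
- leaf_1: Loose aluminium comb leaf 96 x 10 x 46 mm plus teeth on its lower edge: pitch 8, 10 or 12 mm (one leaf of each), teeth 4 to 6 mm long; 0.13 kg. Starts upright in the rack. Origin: mid length, mid thickness, at the root of a notch; x along the leaf, y through its thickness, z up to the top edge at +46 mm. Fully home on its thread, the origin lies on a crest; on others it stops 3 to 6 mm higher.
- leaf_2: Loose aluminium comb leaf 96 x 10 x 46 mm plus teeth on its lower edge: pitch 8, 10 or 12 mm (one leaf of each), teeth 4 to 6 mm long; 0.13 kg. Starts upright in the rack. Origin: mid length, mid thickness, at the root of a notch; x along the leaf, y through its thickness, z up to the top edge at +46 mm. Fully home on its thread, the origin lies on a crest; on others it stops 3 to 6 mm higher.
- leaf_3: Loose aluminium comb leaf 96 x 10 x 46 mm plus teeth on its lower edge: pitch 8, 10 or 12 mm (one leaf of each), teeth 4 to 6 mm long; 0.13 kg. Starts upright in the rack. Origin: mid length, mid thickness, at the root of a notch; x along the leaf, y through its thickness, z up to the top edge at +46 mm. Fully home on its thread, the origin lies on a crest; on others it stops 3 to 6 mm higher.
- rack: Wooden rack, fixed: 206 x 122 mm, with two notched battens 20 mm thick, 70 mm apart inside. Slots at x = -70, 0, +70 mm, 13 mm wide, flared to 21 mm in the top 8 mm; a leaf stands on the notch floors, its length along the rack's y, its ends in the notches. Origin: centre of the underside; x across the slots, z up. Notch floors at z = 15 mm, batten tops at 42 mm.
- tray: Open wooden tray, fixed, 165 x 140 x 30 mm, walls and floor 7 mm thick. Origin: centre of its underside; x the 165 mm side, y the 140 mm side, z up. Any attitude of the leaf inside it will do.
- bench_board: Plywood board 365 x 735 x 28 mm, fixed on the desk, on which all of this stands (top at 28 mm above the desk). Origin: centre of its underside.
- wood_file: Flat file with a wooden handle, 24 x 240 x 24 mm, lying on the board left of the rack; origin at the centre of the underside. Not part of the job.
- black_tape: Roll of black tape, 58 mm across, 19 mm high, lying on the board behind the rack; origin at the centre of the underside. Not part of the job.
- screwdriver: Screwdriver with black handle, 24 x 225 x 23 mm, lying on the board between the robot and the front screw; origin at the centre of the underside. Not part of the job.

How it is judged (in metres and radians):
On the way:
1. the leaf with the pitch of the front screw sits fully home in its thread (((world x of crest_a below 0.57 m and z of leaf_2 in the frame of crest_a between -0.004 and 0.0015 m and y of leaf_2 in the frame of crest_a between -0.007 and 0.007 m and x of leaf_2 in the frame of crest_a between -0.025 and 0.025 m and angle between the x axis of leaf_2 and the x axis of screw_a, either way round below 0.08 rad and angle between leaf_2's own z axis and vertical below 0.12 rad and contact force between leaf_2 and screw_a above 0.5 N) or (world x of crest_b below 0.57 m and z of leaf_3 in the frame of crest_b between -0.004 and 0.0015 m and y of leaf_3 in the frame of crest_b between -0.007 and 0.007 m and x of leaf_3 in the frame of crest_b between -0.025 and 0.025 m and angle between the x axis of leaf_3 and the x axis of screw_b, either way round below 0.08 rad and angle between leaf_3's own z axis and vertical below 0.12 rad and contact force between leaf_3 and screw_b above 0.5 N) or (world x of crest_c below 0.57 m and z of leaf_1 in the frame of crest_c between -0.004 and 0.0015 m and y of leaf_1 in the frame of crest_c between -0.007 and 0.007 m and x of leaf_1 in the frame of crest_c between -0.025 and 0.025 m and angle between the x axis of leaf_1 and the x axis of screw_c, either way round below 0.08 rad and angle between leaf_1's own z axis and vertical below 0.12 rad and contact force between leaf_1 and screw_c above 0.5 N))), for 0.2 s.
At the end, for the whole second after the job is handed in: The leaf that fits the front screw lies or stands at rest in the tray (origin within 80 mm and 68 mm of the tray's centre along its sides, lower than 55 mm above its underside); the other two leaves stand at rest upright, teeth down (within 0.25 rad), in slots of the rack, down on the notch floors (((world x of crest_a below 0.57 m and (x of leaf_2 in the frame of tray between -0.08 and 0.08 m and y of leaf_2 in the frame of tray between -0.068 and 0.068 m and z of leaf_2 in the frame of tray below 0.055 m and linear speed of leaf_2 below 0.02 m/s and angular speed of leaf_2 below 0.2 rad/s) and (x of leaf_3 in the frame of rack between -0.078 and 0.078 m and y of leaf_3 in the frame of rack between -0.015 and 0.015 m and z of leaf_3 in the frame of rack below 0.026 m and angle between leaf_3's own z axis and vertical below 0.25 rad and linear speed of leaf_3 below 0.02 m/s and angular speed of leaf_3 below 0.2 rad/s) and (x of leaf_1 in the frame of rack between -0.078 and 0.078 m and y of leaf_1 in the frame of rack between -0.015 and 0.015 m and z of leaf_1 in the frame of rack below 0.026 m and angle between leaf_1's own z axis and vertical below 0.25 rad and linear speed of leaf_1 below 0.02 m/s and angular speed of leaf_1 below 0.2 rad/s)) or (world x of crest_b below 0.57 m and (x of leaf_3 in the frame of tray between -0.08 and 0.08 m and y of leaf_3 in the frame of tray between -0.068 and 0.068 m and z of leaf_3 in the frame of tray below 0.055 m and linear speed of leaf_3 below 0.02 m/s and angular speed of leaf_3 below 0.2 rad/s) and (x of leaf_2 in the frame of rack between -0.078 and 0.078 m and y of leaf_2 in the frame of rack between -0.015 and 0.015 m and z of leaf_2 in the frame of rack below 0.026 m and angle between leaf_2's own z axis and vertical below 0.25 rad and linear speed of leaf_2 below 0.02 m/s and angular speed of leaf_2 below 0.2 rad/s) and (x of leaf_1 in the frame of rack between -0.078 and 0.078 m and y of leaf_1 in the frame of rack between -0.015 and 0.015 m and z of leaf_1 in the frame of rack below 0.026 m and angle between leaf_1's own z axis and vertical below 0.25 rad and linear speed of leaf_1 below 0.02 m/s and angular speed of leaf_1 below 0.2 rad/s)) or (world x of crest_c below 0.57 m and (x of leaf_1 in the frame of tray between -0.08 and 0.08 m and y of leaf_1 in the frame of tray between -0.068 and 0.068 m and z of leaf_1 in the frame of tray below 0.055 m and linear speed of leaf_1 below 0.02 m/s and angular speed of leaf_1 below 0.2 rad/s) and (x of leaf_2 in the frame of rack between -0.078 and 0.078 m and y of leaf_2 in the frame of rack between -0.015 and 0.015 m and z of leaf_2 in the frame of rack below 0.026 m and angle between leaf_2's own z axis and vertical below 0.25 rad and linear speed of leaf_2 below 0.02 m/s and angular speed of leaf_2 below 0.2 rad/s) and (x of leaf_3 in the frame of rack between -0.078 and 0.078 m and y of leaf_3 in the frame of rack between -0.015 and 0.015 m and z of leaf_3 in the frame of rack below 0.026 m and angle between leaf_3's own z axis and vertical below 0.25 rad and linear speed of leaf_3 below 0.02 m/s and angular speed of leaf_3 below 0.2 rad/s)))); the robot touches nothing.
It fails at once if the file is pushed more than 30 mm (distance of wood_file from where it was at the start of the episode above 0.03 m).
It fails at once if the roll of tape is pushed more than 30 mm (distance of black_tape from where it was at the start of the episode above 0.03 m).
It fails at once if the screwdriver is pushed more than 30 mm (distance of screwdriver from where it was at the start of the episode above 0.03 m).
It also fails if it takes over 69 s, if anything falls off the work surface, if the arm or the gripper's body presses on something with over 40 N, if the wrist force passes 120 N, or if a joint passes its speed limit or range.

## Working session

There is one attempt and no reset: what is moved stays moved. The work goes in short steps, Python scripts to look and compute and a shell command to move; the robot and the scene stay as the last step left them, time stands still between calls to the robot, and variables do not carry over. Pictures are saved under pics/ and viewed, at most 10 in all, crops included, and the job is handed in when it is done.

```bash
mkdir -p pics; ls; cat > h.py <<'E'
import numpy as np, cv2
from cell import get_state, imaging, robot
def snap(n):
    p,d=imaging.snapshot(n); c=imaging.get_calibration(n)
    return p,d,c
def world(d,c):
    K=np.array(c["mtx"]);R=np.array(c["rotation"]);e=np.array(c["eye"]).ravel()
    v,u=np.mgrid[:d.shape[0],:d.shape[1]]
    P=np.stack([(u-K[0,2])/K[0,0]*d,(v-K[1,2])/K[1,1]*d,d],-1)
    return P@R.T+e
E
python3 - <<'E'
from h import *
s=get_state();print(s)
for n in("top","scene"):
    p,d,c=snap(n);print(n,c);cv2.imwrite(f"pics/{n}0.png",p);np.save(f"{n}0.npy",world(d,c));np.save(f"{n}d.npy",d)
    W=world(d,c);print([W[v,u].round(0).tolist() for v,u in((210,280),(100,100),(300,450))])
E
```

```text
pics
{'time_s': 0.0, 'joints': array([ 1.26401695e+00,  3.14231970e-01, -4.80994287e-02,  1.21019085e+00,
        1.27006726e-05,  1.57076525e+00]), 'qd': array([-0.00183506, -0.0022234 ,  0.00218075,  0.00056652, -0.00067183,
        0.00090043]), 'tau': array([-1.50733754e-04, -5.39595580e+01,  3.39745545e+01,  1.93291856e-02,
       -6.89512831e-05, -3.25848148e-06]), 'eef_pos': array([181.01862558, 571.44658875, 241.42206032]), 'tcp_rot': array([-4.79909854e-01, -3.10444003e+00,  2.67595491e-03]), 'contact_force': array([-0.53623734,  0.52956744,  0.33809818]), 'torque': array([-0.03512903,  0.01826374,  0.03094477]), 'finger_force': 0.0, 'grip_width': 85.40430835111107}
top {'mtx': array([[467.45566125,   0.        , 279.12131797],
       [  0.        , 467.45566125, 218.45458297],
       [  0.        ,   0.        ,   1.        ]]), 'eye': array([ 352.57788155,  120.89048711, 1133.16823858]), 'rotation': array([-2.13572495,  2.13820993, -0.23100632])}Traceback (most recent call last):
  File "<stdin>", line 4, in <module>
  File "h.py", line 10, in world
    return P@R.T+e
           ~~~~~^~
ValueError: operands could not be broadcast together with shapes (420,560) (3,)
```

```bash
sed -i 's/R=np.array(c\["rotation"\])/R=cv2.Rodrigues(np.array(c["rotation"]))[0]/; s/v,u=np.mgrid/d=np.array(d);v,u=np.mgrid/' h.py
python3 - <<'E'
from h import *
for n in("top","scene"):
    p,d,c=snap(n);print(n,c["eye"]);cv2.imwrite(f"pics/{n}0.png",p);W=world(d,c);np.save(f"{n}0.npy",W)
    print([W[v,u].round(0).tolist() for v,u in((210,280),(100,100),(300,450))])
E
```

```text
top [ 352.57788155  120.89048711 1133.16823858]
[[582.0, 86.0, 26.0], [810.0, 493.0, 138.0], [366.0, -325.0, 0.0]]
scene [931.42345462 843.14019214 764.52997863]
[[496.0, 51.0, 29.0], [914.0, 607.0, 666.0], [-359.0, 149.0, -773.0]]
```

View pics/top0.png

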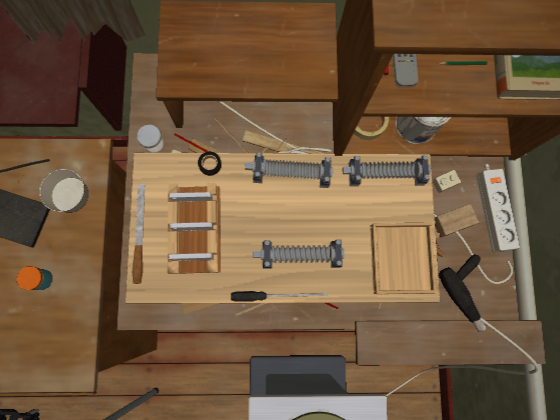

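View pics/scene0.png

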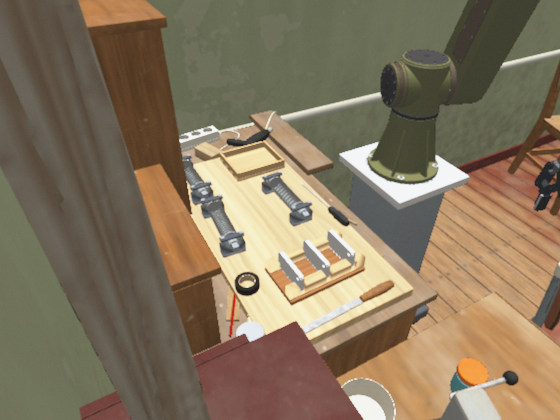

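The top view shows the leaves in the rack at about (190,195), (190,226) and (190,256). The front screw is at (303,254), the tray at (404,258) and the screwdriver at (265,296). Next I measure.

```bash
python3 - <<'E'
from h import *
p=cv2.imread("pics/top0.png");W=np.load("top0.npy")
def rect(m,name):
    n,l,st,_=cv2.connectedComponentsWithStats(m.astype(np.uint8))
    for i in range(1,n):
        if st[i,4]<60: continue
        q=W[l==i]; r=cv2.minAreaRect(q[:,:2].astype(np.float32))
        print(name,st[i,4],q.mean(0).round(1),"med z",np.median(q[:,2]).round(2),[np.round(x,1) for x in r])
v,u=np.mgrid[:420,:560]
roi=(u>130)&(u<440)&(v>150)&(v<300)
print("board z",np.median(W[...,2][roi&(v>200)&(v<235)&(u>280)&(u<360)]))
rect(roi&(u<230)&(W[...,2]>82),"leaf")
rect(roi&(u>235)&(u<350)&(v>235)&(W[...,2]>60),"screw")
rect(roi&(u>360)&(v>215)&(W[...,2]>48),"tray")
rect(roi&(u<230)&(W[...,2]>60)&(W[...,2]<78),"batten")
rect(roi&(u>160)&(u<230)&(W[...,2]>34)&(v>180),"rack")
rect((u>200)&(u<350)&(v>285)&(v<305)&(W[...,2]>33),"driver")
# depth profile along screw
a=cv2.resize(p[236:272,250:350],None,fx=7,fy=7,interpolation=cv2.INTER_CUBIC)
b=cv2.resize(p[180:275,160:225],None,fx=4,fy=4,interpolation=cv2.INTER_CUBIC)
s=cv2.imread("pics/scene0.png")
c=cv2.resize(s[225:300,265:365],None,fx=3,fy=3,interpolation=cv2.INTER_CUBIC)
im=np.zeros((560,800,3),np.uint8);im[:252,:700]=a;im[252:252+225,:300]=c
d=cv2.resize(s[165:225,255:320],None,fx=5,fy=5,interpolation=cv2.INTER_CUBIC);im[252:552,310:635]=d
cv2.imwrite("pics/crops.png",im)
E
```

```text
board z 27.50689129340776
leaf 220 [600.9 291.2 100.2] med z 91.07 [array([502.8, 204.4]), array([335.1,  76.9]), np.float64(42.0)]
leaf 219 [533.4 288.6  92. ] med z 92.36 [array([534.1, 288.9]), array([11.1, 94.4]), np.float64(1.5)]
leaf 217 [463.2 287.3  98.2] med z 93.88 [array([429.3, 218. ]), array([241.9,  52.6]), np.float64(64.0)]
screw 344 [470.1 119.1  82.9] med z 79.46 [array([428.7, 129.7]), array([ 48.6, 147.8]), np.float64(81.1)]
screw 296 [472.3 -42.4  77.3] med z 79.77 [array([472.5, -43.7]), array([58.5, 30.4]), np.float64(0.8)]
tray 880 [ 462.1 -200.2   64.8] med z 56.69 [array([454.5, -74.5]), array([172.3, 405.7]), np.float64(4.6)]
batten 100 [625.2 246.5  68.5] med z 69.19 [array([623.3, 247.2]), array([28.5, 20.5]), np.float64(1.6)]
batten 82 [624.6 336.2  69.4] med z 69.08 [array([624.2, 335.7]), array([21.9, 19.4]), np.float64(0.7)]
batten 502 [573.5 291.5  68.7] med z 68.7 [array([570.6, 290.8]), array([ 60.5, 110.8]), np.float64(1.8)]
batten 60 [529.5 288.5  69.7] med z 69.38 [array([529.5, 288.8]), array([ 6.7, 95.7]), np.float64(5.7)]
batten 230 [497.8 332.7  68.8] med z 69.29 [array([497.6, 333.1]), array([53.1, 20.3]), np.float64(2.0)]
batten 209 [499.6 242.7  69.4] med z 69.31 [array([499.7, 242.9]), array([53.9, 18.9]), np.float64(1.6)]
batten 113 [442.4 331.   68.6] med z 68.86 [array([443.3, 331.1]), array([27.9, 20.4]), np.float64(5.2)]
batten 105 [444.7 241.7  68.8] med z 68.97 [array([444.8, 241.6]), array([25. , 18.9]), np.float64(0.5)]
rack 4558 [529.2 285.9  63. ] med z 53.23 [array([479.7, 268. ]), array([343.9, 181.3]), np.float64(21.4)]
driver 459 [377.6 128.3  47.1] med z 45.8 [array([369. ,  89.7]), array([219.9,  34.9]), np.float64(88.0)]
```

View pics/crops.png

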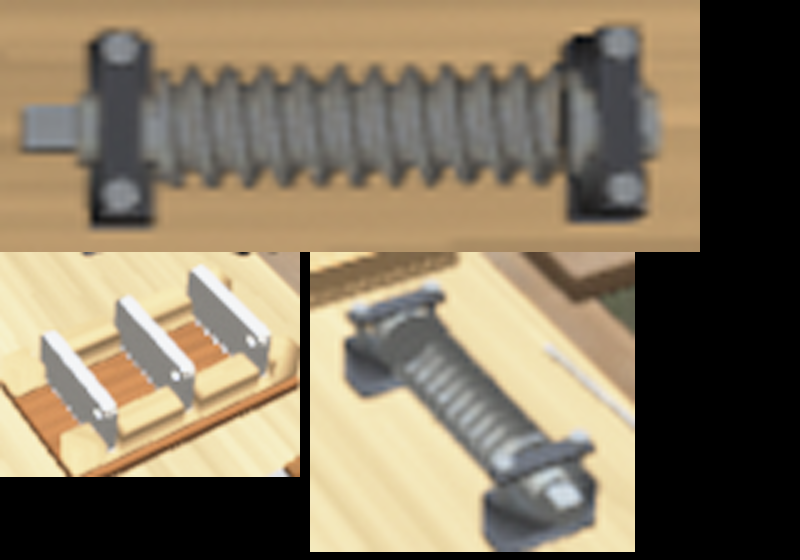

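The crops show eleven crests on the front screw spaced about 36.4 px, so 5.2 px in the original, or about 11.9 mm. That makes the pitch 12 mm. The leaf tops differ in height by about 1.4 mm each, and the tallest, with the longest teeth and so the 12 mm pitch, is the one at x≈463. I'll try that one first. Now the precise poses.

```bash
python3 - <<'E'
from h import *
from scipy.ndimage import map_coordinates as mc
Ws=[];ps=[]
for i in range(6):
    p,d,c=snap("top");Ws.append(world(d,c));ps.append(p.astype(float))
W=np.median(Ws,0);p=np.mean(ps,0);np.save("W.npy",W)
v,u=np.mgrid[:420,:560]
def rep(m,n):
    q=W[m];q=q[:,:];r=cv2.minAreaRect(q[:,:2].astype(np.float32));vx=cv2.fitLine(q[:,:2].astype(np.float32),cv2.DIST_HUBER,0,.01,.01).ravel()
    print(n,len(q),q.mean(0).round(1),"medz",np.median(q[:,2]).round(2),"ext",np.percentile(q,[1,99],0).round(1).tolist(),"yaw of y-line",np.degrees(np.arctan2(-vx[0]*np.sign(vx[1]),abs(vx[1]))).round(2))
Z=W[...,2]
for x in(463,533,601): rep((abs(W[...,0]-x)<12)&(abs(W[...,1]-289)<60)&(Z>86)&(Z<100),"leaf")
rep((abs(W[...,0]-468)<15)&(W[...,1]<97)&(W[...,1]>-15)&(Z>76)&(Z<92),"screw top")
rep((abs(W[...,0]-472)<40)&(abs(W[...,1]-40)<110)&(Z>72)&(Z<95),"screw+clamps")
t=(u>360)&(v>215)&(v<300)&(Z>50)&(Z<65);rep(t,"tray");print(cv2.minAreaRect(W[t][:,:2].astype(np.float32)))
# intensity profile along the top line (z=84.5) at x = 473-ish
K=np.array(c["mtx"]);R=cv2.Rodrigues(np.array(c["rotation"]))[0];e=np.array(c["eye"]).ravel()
ys=np.arange(-20,105,1.)
g=cv2.cvtColor(p.astype(np.uint8),cv2.COLOR_BGR2GRAY).astype(float)
for x in(465,470,475):
    P=(np.stack([np.full_like(ys,x),ys,np.full_like(ys,83)],-1)-e)@R
    uu=P[:,0]/P[:,2]*K[0,0]+K[0,2];vv=P[:,1]/P[:,2]*K[1,1]+K[1,2]
    pr=mc(g,[vv,uu],order=3);zz=mc(Z,[vv,uu],order=1)
    for n,s in(("I",pr),("Z",zz)):
        m=(ys>-10)&(ys<95);y=ys[m];s=s[m]-np.polyval(np.polyfit(y,s[m],2),y)
        out=[]
        for pit in(8,10,12):
            f=np.mean(s*np.exp(-2j*np.pi*y/pit));out.append((pit,round(2*abs(f),2),round(-np.angle(f)/2/np.pi*pit%pit,1)))
        print(x,n,out)
E
```

```text
leaf 209 [463.9 288.1  93.7] medz 93.94 ext [[458.7, 242.0, 88.8], [470.0, 334.5, 96.4]] yaw of y-line 2.1
leaf 205 [533.7 289.4  92.4] medz 92.8 ext [[528.4, 243.6, 86.4], [540.3, 335.1, 94.7]] yaw of y-line 0.59
leaf 204 [603.4 294.   91.4] medz 91.7 ext [[597.8, 247.7, 87.0], [610.1, 340.7, 94.2]] yaw of y-line 2.41Traceback (most recent call last):
  File "<stdin>", line 13, in <module>
  File "<stdin>", line 9, in rep
cv2.error: OpenCV(4.12.0) /io/opencv/modules/imgproc/src/linefit.cpp:50: error: (-215:Assertion failed) count > 0 in function 'fitLine2D_wods'
```

```bash
python3 - <<'E'
import numpy as np
W=np.load("W.npy")
print(W[236:274:3,[262,268,285,295,303,315,330,335],2].round(0))
print(W[254,[268,303,335]].round(0))
E
```

```text
[[28. 28. 27. 26. 27. 29. 27. 26.]
 [28. 28. 27. 29. 27. 27. 29. 28.]
 [28. 85. 30. 29. 28. 25. 29. 81.]
 [28. 82. 27. 26. 62. 28. 67. 78.]
 [28. 81. 62. 58. 51. 52. 60. 64.]
 [75. 81. 49. 49. 47. 47. 57. 74.]
 [75. 81. 48. 48. 48. 44. 55. 75.]
 [73. 81. 47. 46. 49. 45. 54. 72.]
 [28. 81. 51. 49. 65. 49. 28. 60.]
 [28. 86. 28. 27. 27. 28. 29. 61.]
 [28. 81. 27. 28. 27. 29. 26. 60.]
 [27. 27. 26. 27. 28. 26. 27. 27.]
 [26. 26. 25. 28. 26. 28. 29. 27.]]
[[469. 115.  81.]
 [473.  33.  48.]
 [470. -38.  75.]]
```

```bash
cat > scr.py <<'E'
from h import *
W=np.load("W.npy");p=np.mean([snap("top")[0].astype(float) for _ in range(4)],0)
c=imaging.get_calibration("top");K=np.array(c["mtx"]);R=cv2.Rodrigues(np.array(c["rotation"]))[0];e=np.array(c["eye"]).ravel()
def proj(P):
    Q=(P-e)@R;return Q[...,0]/Q[...,2]*K[0,0]+K[0,2],Q[...,1]/Q[...,2]*K[1,1]+K[1,2]
# rectified 0.5mm map in plane z=64.5: rows = x decreasing, cols = y decreasing
def rectify(z,x0=510,x1=430,y0=140,y1=-70,s=.5):
    X,Y=np.meshgrid(np.arange(x0,x1,-s),np.arange(y0,y1,-s),indexing="ij")
    uu,vv=proj(np.stack([X,Y,np.full_like(X,z)],-1))
    return cv2.remap(p.astype(np.float32),uu.astype(np.float32),vv.astype(np.float32),cv2.INTER_CUBIC),X,Y
if __name__=="__main__":
    im,X,Y=rectify(64.5)
    sat=im[...,2]-im[...,0] # wood is red-heavy
    m=sat<35
    ys=np.arange(95,-12,-.5);top=[];bot=[]
    for y in ys:
        j=int(round((140-y)/.5));r=np.where(m[:,j])[0];r=r[(X[r,0]<500)&(X[r,0]>440)]
        top.append(X[r.min(),0]);bot.append(X[r.max(),0])
    top=np.array(top);bot=np.array(bot)
    a=np.polyfit(ys,(top+bot)/2,1);print("axis x(y=40)",np.polyval(a,40),"yaw",np.degrees(-np.arctan(a[0])), "width pct",np.percentile(top-bot,[5,50,95]))
    for n,s in(("top",top),("bot",-bot)):
        q=s-np.polyval(np.polyfit(ys,s,1),ys)
        print(n,[(P,round(2*abs(f),2),round(-np.angle(f)/2/np.pi*P%P,1)) for P in(8,10,12) for f in[np.mean(q*np.exp(-2j*np.pi*ys/P))]])
    im2,X,Y=rectify(84.5)
    big=cv2.resize(np.clip(np.vstack([im[20:130],im2[20:130]]),0,255).astype(np.uint8),None,fx=1.9,fy=1.9)
    for y in range(-60,140,20): cv2.putText(big,str(y),(int((140-y)*2*1.9),10),0,.35,(0,0,255));cv2.line(big,(int((140-y)*3.8),10),(int((140-y)*3.8),30),(0,0,255))
    for y in range(-60,140,20): cv2.line(big,(int((140-y)*3.8),209),(int((140-y)*3.8),230),(0,0,255))
    cv2.imwrite("pics/screw.png",big);print(big.shape)
    Z=W[...,2]
    for k,s in(("clampL",1),("clampR",-1)):
        q=W[(abs(W[...,0]-472)<40)&(abs(W[...,1]-(38+s*81))<14)&(Z>77)&(Z<84)];print(k,np.median(q,0).round(1),q.mean(0).round(1),np.percentile(q,[2,98],0).round(1)[:,:2].tolist())
    v,u=np.mgrid[:420,:560]
    t=(u>360)&(v>215)&(v<300)&(Z>50)&(Z<65);q=W[t];print("tray",np.percentile(q,[1,99],0).round(1).tolist(),cv2.minAreaRect(q[:,:2].astype(np.float32)))
    s=W[(abs(W[...,0]-378)<30)&(abs(W[...,1]-90)<150)&(Z>33)&(Z<60)];print("driver",np.percentile(s,[1,99],0).round(1).tolist())
E
python3 scr.py
```

```text
axis x(y=40) 471.73557003835685 yaw 0.29251776505638627 width pct [32. 33. 34.]
top [(8, np.float64(0.31), np.float64(4.7)), (10, np.float64(0.25), np.float64(1.1)), (12, np.float64(2.78), np.float64(10.0))]
bot [(8, np.float64(0.27), np.float64(1.0)), (10, np.float64(0.41), np.float64(5.5)), (12, np.float64(2.85), np.float64(3.8))]
(418, 798, 3)
clampL [473.4 117.1  81.3] [472.4 116.5  81.3] [[441.9, 110.3], [500.9, 123.9]]
clampR [473.4 -43.3  81.5] [472.9 -42.8  81.3] [[443.9, -51.9], [500.6, -30.2]]
tray [[381.8, -581.1, 50.3], [549.9, -132.1, 59.4]] ((470.6793212890625, -357.9071350097656), (166.86044311523438, 455.60791015625), 2.3428399562835693)
driver [[367.4, -15.8, 33.9], [387.8, 199.1, 52.2]]
```

View pics/screw.png

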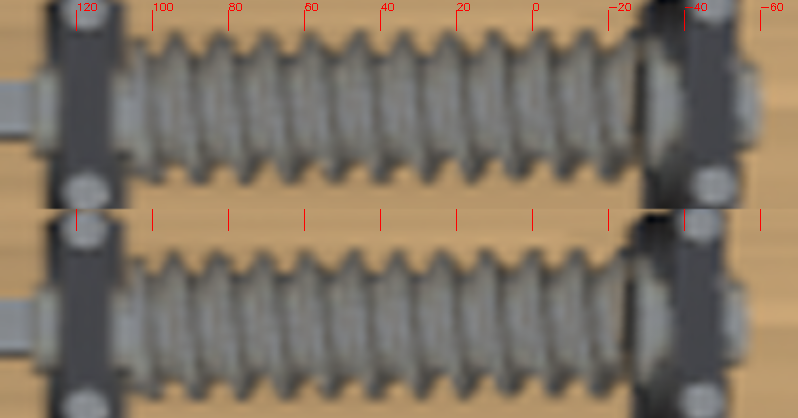

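The pitch is confirmed: the silhouettes give a strong 12 mm component. The screw axis is at x≈472, its middle at y≈36.6 midway between the clamps, and its yaw is about 0.3°. Now I move over the leaf at (464, 288), with the fingers half open.

```bash
python3 -m handwheel '[0.707,-0.71,-0.28,0,0,-0.391,0.5,0.707,-0.71,-0.28,0,0,-0.391,0.5,0.707,-0.71,-0.28,0,0,-0.391,0.5,0.707,-0.71,-0.28,0,0,-0.391,0.5,0.707,-0.71,-0.28,0,0,-0.391,0.5,0.707,-0.71,-0.28,0,0,-0.391,0.5,0.707,-0.71,-0.28,0,0,-0.391,0.5,0.707,-0.71,-0.28,0,0,-0.391,0.5,0.707,-0.71,-0.28,0,0,-0.391,0.5,0.707,-0.71,-0.28,0,0,-0.391,0.5]'
python3 - <<'E'
from h import *
W=np.load("W.npy");Z=W[...,2];m=(W[...,1]<-100)&(W[...,1]>-300)&(Z>52)&(Z<64)&(W[...,0]>350)&(W[...,0]<570)
q=W[m];print(len(q),np.percentile(q,[2,50,98],0).round(1).tolist(),cv2.minAreaRect(q[:,:2].astype(np.float32)))
s=get_state();print(s["joints"].round(2),s["eef_pos"].round(1),s["tcp_rot"].round(3))
E
```

```text
time_s: 1.9
eef_pos: [463.5, 289.0, 130.8]
tcp_rot: [-2.179, -2.263, -0.001]
contact_force: [0.7, 0.2, 0.2]
grip_width: 42.6
finger_force: 0.0
803 [[381.8, -271.7, 53.0], [460.0, -204.2, 57.0], [544.8, -132.5, 59.1]] ((463.38702392578125, -202.3168182373047), (163.37330627441406, 140.9132843017578), 0.09093412011861801)
[ 0.56  0.28 -0.35  0.93  0.    2.09] [463.5 289.  130.8] [-2.179e+00 -2.263e+00 -1.000e-03]
```

```bash
python3 -m handwheel '[0,0,-0.08,0,0,0,0.5,0,0,-0.158,0,0,0,0.5,0,0,-0.158,0,0,0,0.5,0,0,-0.158,0,0,0,0.5,0,0,-0.158,0,0,0,0,0,0,-0.158,0,0,0,0,0,0,-0.158,0,0,0,0,0,0,-0.158,0,0,0,0,0,0,-0.158,0,0,0,0,0,0,-0.158,0,0,0,0]' 60; python3 - <<'E'
from h import *
s=get_state();print(s["eef_pos"],s["finger_force"],s["grip_width"])
E
```

```text
time_s: 3.15
eef_pos: [464.8, 288.5, 68.3]
tcp_rot: [2.182, 2.26, 0.003]
contact_force: [-0.5, 0.4, 6.9]
grip_width: 9.5
finger_force: 59.7
[464.76635963 288.54705418  68.31421072] 59.7375351190567 9.492129667936545
```

```bash
python3 -m handwheel '[0,0,0.1,0,0,0,0,0,0,0.2,0,0,0,0,0.02,-0.15,0.2,0,0,-0.01,0,0.02,-0.3,0.2,0,0,-0.01,0,0.02,-0.45,0.2,0,0,-0.01,0,0.02,-0.6,0.2,0,0,-0.01,0,0.02,-0.629,0.2,0,0,-0.01,0,0.02,-0.629,0.15,0,0,-0.01,0,0.02,-0.629,0.14,0,0,-0.01,0,0.02,-0.629,0.14,0,0,-0.01,0]'; python3 - <<'E'
from h import *
s=get_state();print(s["eef_pos"],s["contact_force"],s["joints"].round(2))
im=[]
p,d,c=snap("top");W=world(d,c);np.save("W2.npy",W);cv2.imwrite("pics/t2.png",p);s2,_,_=snap("scene")
a=cv2.resize(p[205:285,235:355],(600,400),interpolation=cv2.INTER_CUBIC);b=cv2.resize(s2[140:250,230:350],(200*1,183));cv2.imwrite("pics/scr2.png",cv2.resize(s2[140:260,220:380],(640,480),interpolation=cv2.INTER_CUBIC));
m=(abs(W[...,0]-472)<25)&(abs(W[...,1]-37)<80)&(W[...,2]>120)&(W[...,2]<170);q=W[m];print(len(q),np.percentile(q,[1,50,99],0).round(1).tolist())
E
```

```text
time_s: 4.4
eef_pos: [471.7, 36.9, 123.0]
tcp_rot: [-2.215, -2.227, 0.001]
contact_force: [0.7, -0.4, -1.2]
grip_width: 8.8
finger_force: 60.9
[471.72665722  36.94140055 122.98155933] [ 0.7369436  -0.41892452 -1.20992008] [ 0.08  0.16 -0.53  0.88  0.    1.64]
60 [[465.7, 63.9, 125.7], [468.2, 75.6, 146.9], [475.2, 85.4, 152.4]]
```

View pics/scr2.png

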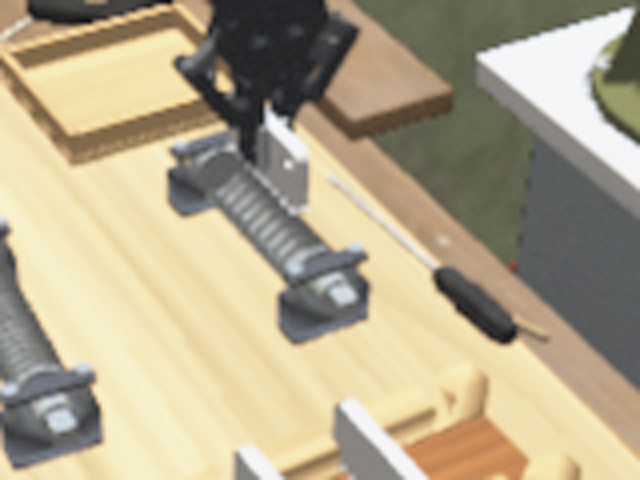

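The leaf hangs upright above the front screw, at about (285,165) in the crop, and everything else is untouched. Next I lower it slowly.

```bash
python3 -m handwheel '[0,0,-0.02,0,0,0,0,0,0,-0.033,0,0,0,0,0,0,-0.037,0,0,0,0,0,0,-0.041,0,0,0,0,0,0,-0.045,0,0,0,0,0,0,-0.045,0,0,0,0]'; python3 - <<'E'
from h import *
s=get_state();print(s["eef_pos"],s["contact_force"])
E
```

```text
time_s: 5.25
eef_pos: [472.1, 36.3, 105.1]
tcp_rot: [2.217, 2.226, -0.0]
contact_force: [-0.6, -0.6, -2.2]
grip_width: 8.8
finger_force: 60.9
[472.05701421  36.31478255 105.1017943 ] [-0.64977049 -0.58723392 -2.17849476]
```

It is already below the crests with no force, so it is in step. I press on.

```bash
python3 -m handwheel '[0,0,-0.004,0,0,0,0,0,0,-0.008,0,0,0,0,0,0,-0.01,0,0,0,0,0,0,-0.012,0,0,0,0,0,0,-0.012,0,0,0,0]'; python3 - <<'E'
from h import *
s=get_state();print(s["eef_pos"],s["contact_force"])
E
```

```text
time_s: 5.88
eef_pos: [472.4, 36.0, 104.1]
tcp_rot: [2.216, 2.224, 0.002]
contact_force: [-12.7, -3.1, 38.9]
grip_width: 9.1
finger_force: 66.9
[472.44707095  36.0174108  104.13005689] [-12.73319626  -3.05814674  38.8536354 ]
```

```bash
python3 -m handwheel '[0.002,0,0.002,0,0,0,0,0.004,0,0.002,0,0,0,0,0.004,0,0.002,0,0,0,0]'; python3 - <<'E'
from h import *
s=get_state();print(s["eef_pos"],s["contact_force"],s["torque"])
q=[]
for i in range(4):
    p,d,c=snap("top");W=world(d,c);m=(abs(W[...,0]-472)<14)&(W[...,1]>58)&(W[...,1]<95)&(W[...,2]>118)&(W[...,2]<140);q.append(W[m])
q=np.vstack(q);print(len(q),np.percentile(q,[2,50,90,98],0).round(1).tolist())
t=q[q[:,2]>126];print(np.median(t,0),np.percentile(t,[2,98],0))
E
```

```text
time_s: 6.25
eef_pos: [472.6, 36.0, 104.1]
tcp_rot: [2.217, 2.226, -0.001]
contact_force: [-16.2, -2.8, 35.9]
grip_width: 9.5
finger_force: 66.3
[472.56078267  35.98500785 104.14288253] [-16.22607563  -2.8464394   35.8547175 ] [-0.44693616  3.56932047 -0.01983178]
186 [[466.5, 64.4, 119.1], [470.4, 74.2, 128.9], [476.4, 82.4, 131.9], [476.8, 82.7, 133.4]]
[471.96395615  74.04882544 129.4301163 ] [[467.74041133  65.51866647 126.50642565]
 [476.77507317  82.66322009 133.75721912]]
```

Fully home: the TCP stopped at 104.1 against a predicted 103.8 at 36–39 N, and the leaf's top edge is at about 130 mm, which matches the crest plus 46 mm. A wrong leaf would sit at least 3 mm higher. On to the tray.

```bash
python3 -m handwheel '[0,0,0.05,0,0,0,0,0,0,0.15,0,0,0,0,-0.02,-0.15,0.15,0,0,0,0,-0.02,-0.3,0.15,0,0,0,0,-0.02,-0.45,0.15,0,0,0,0,-0.02,-0.595,0.15,0,0,0,0,-0.02,-0.595,0.02,0,0,0,0,-0.02,-0.595,-0.07,0,0,0,0,-0.02,-0.595,-0.07,0,0,0,0]'; python3 - <<'E'
from h import *
s=get_state();print(s["eef_pos"],s["contact_force"])
E
```

```text
time_s: 7.58
eef_pos: [462.9, -200.7, 70.6]
tcp_rot: [-2.213, -2.221, 0.003]
contact_force: [-0.1, 0.3, -1.4]
grip_width: 9.2
finger_force: 60.8
[ 462.88881792 -200.67769988   70.60239937] [-0.08175707  0.29683039 -1.35410047]
```

```bash
python3 -m handwheel '[0,0,-0.012,0,0,0,0,0,0,-0.022,0,0,0,0,0,0,-0.024,0,0,0,0,0,0,-0.024,0,0,0,0.3,0,0,-0.024,0,0,0,0.5,0,0,-0.024,0,0,0,0.6,0,0,-0.024,0,0,0,0.6,0,0,0.1,0,0,0,0.6,0,0,0.2,0,0,0,0.6,0,0.3,0.2,0,0,0,0.6]' ; python3 -m handwheel '[0,0.15,0,0,0,0,0.6,0,0.3,0,0,0,0,0.6,0,0.45,0,0,0,0,0.6,0,0.45,0,0,0,0,0.6]'; python3 - <<'E'
from h import *
s=get_state();print(s["eef_pos"],s["contact_force"])
p,d,c=snap("top");W=world(d,c);cv2.imwrite("pics/end.png",p)
m=(abs(W[...,0]-463)<66)&(abs(W[...,1]+202)<58)&(W[...,2]>40);q=W[m];print(len(q),np.percentile(q,[2,50,98],0).round(1).tolist())
E
```

```text
time_s: 8.82
eef_pos: [469.1, -142.0, 156.8]
tcp_rot: [2.218, 2.214, 0.005]
contact_force: [1.2, 1.5, -0.4]
grip_width: 51.3
finger_force: 0.0
time_s: 9.32
eef_pos: [465.4, 44.5, 153.2]
tcp_rot: [-2.209, -2.233, -0.001]
contact_force: [-0.7, -0.4, -0.8]
grip_width: 51.2
finger_force: 0.0
[465.41707821  44.45441    153.2304701 ] [-0.71698228 -0.35248462 -0.76560827]
224 [[460.2, -246.4, 41.3], [463.6, -211.7, 84.9], [470.7, -172.2, 89.9]]
```

View pics/end.png

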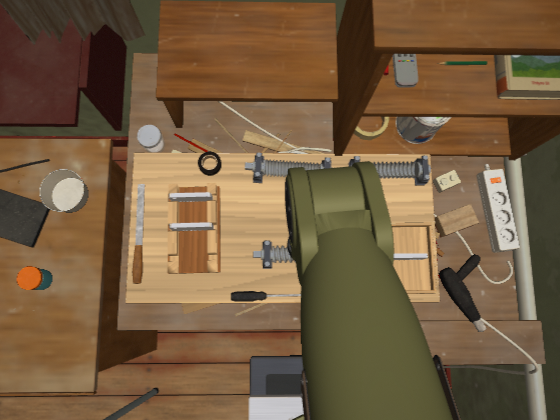

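The picture shows the fitting leaf standing in the tray at (410,256), the other two leaves untouched in the rack at (190,195) and (190,226), and the tools undisturbed. The gripper is clear of everything. I'll settle briefly and hand in.

```bash
python3 -m handwheel '[0,0,0.05,0,0,0,0.6,0,0,0.05,0,0,0,0.6,0,0,0.05,0,0,0,0.6,0,0,0.05,0,0,0,0.6,0,0,0.05,0,0,0,0.6,0,0,0.05,0,0,0,0.6]'; python3 -c "
from h import *
print(robot.hand_in())"
```

```text
time_s: 10.12
eef_pos: [465.5, 40.8, 172.9]
tcp_rot: [-2.217, -2.226, 0.0]
contact_force: [-1.4, 0.9, 0.5]
grip_width: 51.1
finger_force: 0.0
the job is handed in; nothing more can be done
None
```

I handed the job in at about 10 s, but the hand-in gave no verdict: the front screw has a 12 mm pitch, its leaf seated fully home and now stands in the tray, and the other two leaves (not tried, because camera measurements picked out the right one) are still upright in the rack with the tools undisturbed.

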